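# Snap the strainer plate onto the box filter

## Robot

A 6-joint arm with a two-finger parallel gripper is mounted at the origin on the work surface. World frame = base frame: x ahead of the robot, y to its left, z up, the work surface at z = 0. Lengths are in m, angles in rad, forces in N, time in s.
With the tool pointing down it reaches from about 0.35 to 0.975 m from the base axis. Payload 4.9 kg.
Tool frame: the origin (TCP) lies at the very end of the fingers, on their centre line; the grasp point (between the pads) lies 19 mm behind it; z points along the fingers, y is the line along which they close (so a half turn about z gives the same grasp; the last joint's range is limited). The gripper opens to 85 mm and grips with 20 to 120 N. Pads are 22 mm wide; open, the fingers measure 114 mm over their backs; the gripper's body (76 mm by 85 mm) begins 54 mm behind the grasp point. The pads swing forward as they close: fully open they stand 13 mm farther back than shut.
Start: joints at [1.094, 0.053, 1.613, -0, 1.476, -0.119], TCP at [0.219, 0.585, 0.231] pointing down, gripper open.
Joint ranges: [-3.01, 3.01], [-1.01, 2.22], [0.06, 2.58], [-1.02, 4.17], [0.09, 2.62], [-3.14, 3.14]. Speed limits (rad/s): [2.57, 2.57, 3.14, 3.14, 3.14, 3.14].

## Interface

Orientations are given as a rotation vector (axis times angle).
In Python, from station import get_obs, get_image, finish_job gives the robot as it stands. The module is installed in compiled form; this text tells all that it offers.
- The arm moves only by the tool carry_out, never from a script. Its argument "rows" is a list of rows, each a list of 7 numbers: the turn, a rotation vector about the tool's x, y, z as a fraction of full scale, then the shift along the tool's x, y, z as a fraction of full scale, then the closure, from -1 (fully open) to 1 (shut). A call has 1 to 5 rows; each row is the pose to reach, as a shift and turn from the pose commanded when the call began, along the tool's axes at that moment, turning the shorter way round; what a row does not reach only later rows make up. Full scale, the value 1, is 300 mm for a shift and pi rad for a turn. A row lasts 1/10 s, in which the tool goes at most 50 mm and 8.59 degrees, less where a joint would pass 70% of its speed; a pose out of reach is approached as far as the arm can. A call with a number of a shift or a turn outside -1 to 1 is refused whole. A call with a gripper value outside its range is refused whole. The fingers move at their own pace and stop on an object; "force" is the grip in N (left out, the last holds). Time passes only in rows, so rows that repeat a pose let the fingers close. It gives the time, the measured TCP pose, the force, the opening and the grip force at its end, in the units of the state.
- get_obs(): the state, without advancing time (a new reading comes with each control period).
- get_image(name): name is "scene" or "top" or "wrist"; returns a dict with "img" (400x640x3 uint8, blue, green, red), "mtx" (3x3 intrinsics, pixels), "R" (3x3) and "t" (3): a world point X has camera coordinates R X + t. Camera axes: x right, y down, z forward; pixel columns grow to the right and rows downward; lengths in m; the calibration is good to about 2 mm. The wrist camera is an equidistant fisheye: a pixel r from the principal point sees the ray r / f radians off the axis. A picture is of the moment at which its call begins. There is no depth.
- finish_job(): hands the job in; it is judged then, once.
The state is a dict: "t": time; "q": joint angles; "dq": joint speeds; "effort": joint torques, N m; "tool_pos": TCP position; "tool_rot": TCP orientation; "contact_force": force on the tool from outside, world axes, zero at the start; "wrist_torque": the same for the moment, N m; "opening": finger opening in m; "grip_force": force on a finger pad.
Only numpy, scipy, OpenCV 4.12 (cv2) and the standard library are available. Lean on these libraries where they do the work, as an engineer would, in place of code of your own. Each camera call takes 0.05 s, during which the arm holds its last target. There are 200 camera calls.

## Task

Fit the slotted strainer plate onto the open box filter: turn it so that its big round hole goes over the upright air-lift stub, feel for the place where its four square holes drop onto the four snap posts (the core that carries them is never quite central in the box), and press it down evenly and level, never rocking it on corner by corner and never leaning on it hard (a firm two-finger push of about 20 N is plenty; 35 N cracks it), until every post has clicked through and the plate is fully home. Then let go of it, and leave the other things on the shelf where they stand.

Things in the scene. Friction and masses are not known exactly. Their poses are not given: they have to be found in the camera images.
- plate: Grey slotted plastic strainer plate, 120 x 66 x 5 mm (x, y, z), 56 to 91 g, flat on the shelf, right way up for fitting. Origin: centre of its underside; x along its length towards the round hole, z up. A rib 74 mm long, 4 mm wide, 6 mm high stands along the middle of each long edge, flush with it: there the plate is 11 mm high and 66 mm wide, the place to grip it (closing along y).
- filter: Black open-topped box, 134 x 82 mm, rim 24 mm above the shelf, stuck to the shelf. Origin: centre of its underside on the shelf; x along its length towards the stub, z up. In it, parallel to it, sits the white core with the stub and four posts; the core is stuck on suction feet up to 6 mm off the box's centre along x and y, differently each time, and its place is not measured.
- stub_hole (a point): Centre of the plate's round 25 mm hole on its underside, at x = +28, y = 0 mm of the plate. It takes the core's air-lift stub, an upright 18 mm tube at x = +28, y = 0 mm of the core, full width up to 56 mm above the shelf, then tapering to 8 mm at its top, 64 mm up; it enters the plate before the posts do and stands the touch of a few newtons from the side.
- hole0 (a point): Centre of the plate's square 10 x 10 mm hole at x = +48, y = +22 mm, on its underside. Goes over a snap post of the core, as do hole1 to hole3; the posts stand at the same x, y in the core. Fitted, all four hole points are 32 mm above the shelf, on the posts' shoulders; a hole that has not clicked stays more than 1.5 mm higher.
- hole1 (a point): As hole0, at x = +48, y = -22 mm of the plate. The posts: white columns 15 mm across up to the shoulder (32 mm up), then a split head of two springy prongs that give along x. Head 7 mm wide (y); along x 6.4 mm at the tip (45.8 mm up), widening on a 30 degree lead-in to 14.4 mm at the barbs (38.9 mm up), which slope back in at 45 degrees.
- hole2 (a point): As hole0, at x = -48, y = +22 mm of the plate. With the holes over the posts the plate first meets the lead-ins at about 42 mm (its underside above the shelf); pushing it on takes 12 to 22 N in all over the next 4 mm, less over 5 mm more, then the prongs snap out over it and draw it down.
- hole3 (a point): As hole0, at x = -48, y = -22 mm of the plate. The plate also has five slots, 4 mm wide and 40 mm long (along y), at x = -32, -22, -12, -2 and +8 mm.
- jar: Bystander: screw-top glass jar, 72 mm across, 105 mm high; origin at the centre of its underside.
- cone: Bystander: terracotta breeding cone, 110 mm across at the foot, 190 mm high; origin at the centre of its underside.
- magnet: Bystander: white algae magnet with a grip bar, 45 x 70 x 34 mm; origin at the centre of its underside.
- scoop: Bystander: small yellow scoop, about 124 mm long, 36 mm wide, 24 mm high; origin on its underside.
Not all that is in view belongs to the job. Leave any green or yellow look-alike of the plate alone.

How it is judged:
At the end, for the whole second after the job is handed in: All four holes of the plate are clicked down over the posts: each hole's underside 32 mm above the shelf within 1.5 mm, the plate over the box (centres within 9 mm along x and y, as the core may stand off centre), the round hole on the stub's side, the plate at rest and let go (height (world z) of hole0 between 0.0305 and 0.0335 m and height (world z) of hole1 between 0.0305 and 0.0335 m and height (world z) of hole2 between 0.0305 and 0.0335 m and height (world z) of hole3 between 0.0305 and 0.0335 m and x of plate in the frame of filter between -0.009 and 0.009 m and y of plate in the frame of filter between -0.009 and 0.009 m and x of stub_hole in the frame of filter above 0.01 m and linear speed of plate below 0.01 m/s and contact force between the fingers and plate below 0.1 N); the robot touches nothing.
It fails at once if the plate is pressed on the filter with more than 35 N (contact force between plate and filter above 35 N).
It fails at once if the plate is rocked: tilted by more than 0.10 rad (6 degrees) while on the posts (angle between plate's own z axis and vertical above 0.1 rad and horizontal distance between plate and filter below 0.015 m and height (world z) of plate below 0.046 m).
It fails at once if the jar, cone, magnet or scoop is shoved by more than 20 mm or tipped (distance of any of jar, cone, magnet, scoop from where it was at the start of the episode above 0.02 m or angle between any of jar, cone, magnet, scoop's own z axis and vertical above 0.3 rad).
It also fails if it takes over 61 s, if anything falls off the work surface, if the arm or the gripper's body presses on something with over 40 N, if the wrist force passes 120 N, or if a joint passes its speed limit or range.

## Working session

There is one attempt and no reset: what is moved stays moved. The work goes in short steps, Python scripts to look and compute and a tool call to move; the robot and the scene stay as the last step left them, time stands still between calls to the robot, and variables do not carry over. Pictures are saved under pics/ and viewed, at most 11 in all, crops included, and the job is handed in when it is done.

Besides the shell and the picture viewer there is one more tool, called after "Emit:" as name(argument=value, ...), one argument or row to a line, values as JSON. carry_out: Moves the arm, as the interface text tells. Shift numbers are shares of 300 mm and turn numbers shares of pi rad, none past 1 either way. Its arguments: {"type":"object","properties":{"rows":{"type":"array"},"force":{"type":"number"}},"required":["rows"]}

```bash
mkdir -p pics; cat > h.py <<'E'
import numpy as np,cv2
from station import *
def ray(c,u,v,fish=False):
    K=c['mtx'];x=(u-K[0,2])/K[0,0];y=(v-K[1,2])/K[1,1]
    if fish:
        r=np.hypot(x,y);s=np.sin(r)/max(r,1e-9);d=np.array([x*s,y*s,np.cos(r)])
    else: d=np.array([x,y,1.])
    R=np.array(c['R']);return -R.T@np.array(c['t']),R.T@d
def onz(c,u,v,z,fish=False):
    o,d=ray(c,u,v,fish);return o+d*(z-o[2])/d[2]
def proj(c,X,fish=False):
    p=np.array(c['R'])@np.array(X)+np.array(c['t']);K=c['mtx']
    if fish:
        h=np.hypot(p[0],p[1]);a=np.arctan2(h,p[2]);x,y=p[0]/h*a,p[1]/h*a
    else: x,y=p[0]/p[2],p[1]/p[2]
    return np.array([K[0,0]*x+K[0,2],K[1,1]*y+K[1,2]])
E
python3 - <<'E'
from h import *
import pickle
d={n:get_image(n) for n in("top","scene","wrist")}
pickle.dump(d,open('im0.pkl','wb'))
for n in d: cv2.imwrite(f'pics/{n}0.png',d[n]['img']);print(n,d[n]['mtx'].tolist(),(-d[n]['R'].T@d[n]['t']).round(3))
print(get_obs())
E
```

```text
top [[497.15813361635344, 0.0, 319.65638264603274], [0.0, 497.15813361635344, 199.1274804364015], [0.0, 0.0, 1.0]] [ 0.463 -0.027  1.393]
scene [[389.59476380038, 0.0, 318.7434884870869], [0.0, 389.59476380038, 202.25994884781832], [0.0, 0.0, 1.0]] [ 1.14  -0.817  0.804]
wrist [[309.70691628693146, 0.0, 316.53707087812137], [0.0, 309.70691628693146, 201.76980573390708], [0.0, 0.0, 1.0]] [0.153 0.611 0.373]
{'t': 0.15, 'q': array([ 1.09398997e+00,  5.32114560e-02,  1.61397309e+00, -3.31974577e-05,
        1.47603712e+00, -1.19015607e-01]), 'dq': array([ 0.00035322, -0.00193431, -0.00448815,  0.00152168,  0.00080091,
       -0.00031488]), 'effort': array([ 9.93352442e-04, -3.94240379e+01, -3.70722699e+01,  8.48913515e-06,
        4.60834766e-03,  1.23417129e-05]), 'tool_pos': array([0.21866718, 0.5849709 , 0.23034488]), 'tool_rot': array([-5.58938903e-01, -3.09101602e+00,  2.46101624e-03]), 'contact_force': array([-1.16124355,  0.16832121,  1.13178145]), 'wrist_torque': array([-0.06170083, -0.0303173 , -0.03260239]), 'grip_force': 0.0, 'opening': 0.08569771275982282}
```

View pics/top0.png

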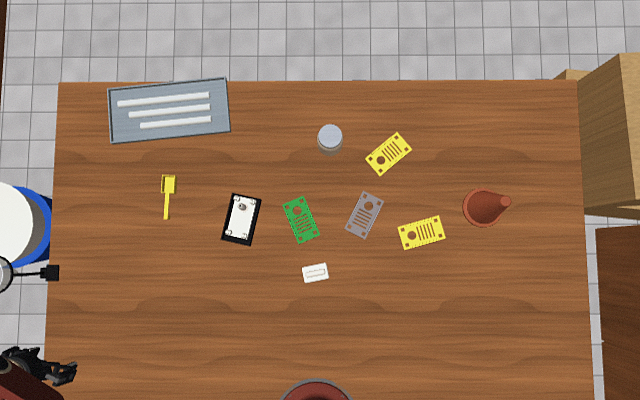

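View pics/wrist0.png

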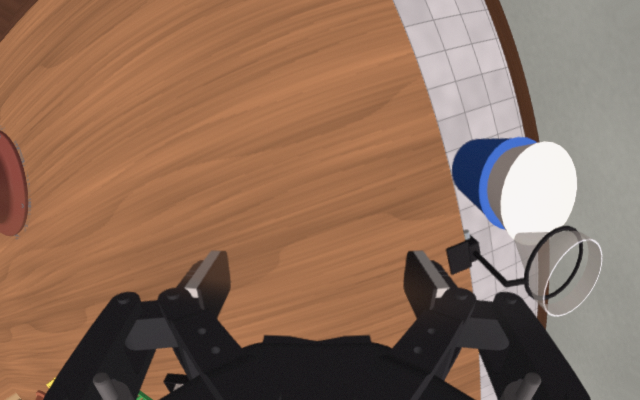

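The top view shows the grey plate at about (365,215) with its round hole at (369,206). The black filter is at (241,219) with its stub near the upper end. The green decoy lies between them at (301,219).

```bash
python3 - <<'E'
from h import *
import pickle
c=pickle.load(open('im0.pkl','rb'))['top'];im=c['img']
hsv=cv2.cvtColor(im,cv2.COLOR_BGR2HSV)
def rect(mask,x0,y0,x1,y1,z,name):
    m=np.zeros_like(mask);m[y0:y1,x0:x1]=mask[y0:y1,x0:x1]
    m=cv2.morphologyEx(m,cv2.MORPH_CLOSE,np.ones((3,3)))
    k=max(cv2.findContours(m,0,1)[0],key=cv2.contourArea)
    P=np.array([onz(c,u,v,z)[:2] for u,v in k[:,0]],np.float32)
    r=cv2.minAreaRect(P*1000);b=cv2.boxPoints(r);print(name,r,'\n',b.round(1).tolist())
    e=b[1]-b[0],b[2]-b[1];L=max(e,key=np.linalg.norm);L=L*np.sign(L[0]);print('long-axis deg',np.degrees(np.arctan2(L[1],L[0])))
grey=((hsv[...,1]<50)&(hsv[...,2]>70)).astype(np.uint8)*255
rect(grey,335,180,395,250,.005,'plate')
blk=((hsv[...,2]<60)|(hsv[...,1]<50)).astype(np.uint8)*255
rect(blk,210,180,272,260,.024,'filter')
for n,(u,v) in dict(stubhole=(369,206),stubtop=(242,207)).items(): print(n,onz(c,u,v,.003 if n=='stubhole' else .064))
big=cv2.resize(im[180:260,205:405],None,fx=4,fy=4,interpolation=2);cv2.imwrite('pics/crop0.png',big)
E
```

```text
plate ((559.3297729492188, -133.93612670898438), (64.98147583007812, 118.11048889160156), 63.02277755737305) 
 [[492.0, -136.10000610351562], [597.2000122070312, -189.6999969482422], [626.7000122070312, -131.8000030517578], [521.4000244140625, -78.19999694824219]]
long-axis deg -26.977207
filter ((547.288818359375, 206.0675506591797), (84.22038269042969, 131.39453125), 77.32563781738281) 
 [[474.0, 179.39999389648438], [602.0999755859375, 150.60000610351562], [620.5999755859375, 232.6999969482422], [492.3999938964844, 261.6000061035156]]
long-axis deg -12.674356
stubhole [ 0.58398643 -0.14941489  0.003     ]
stubtop [0.57673715 0.19698764 0.064     ]
```

View pics/crop0.png

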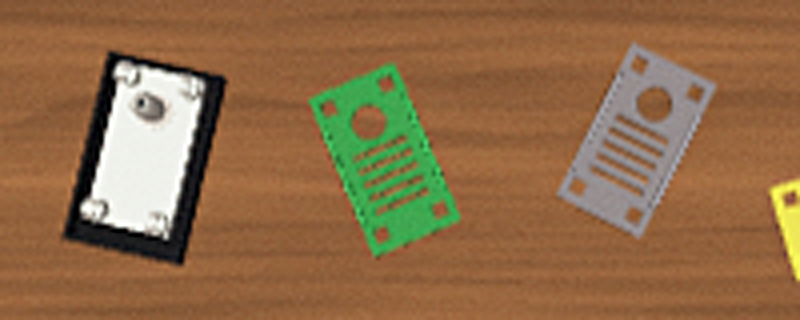

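The crop confirms it: the plate's round hole points away from the robot (yaw about −27°), and the filter's stub is also at its far end (yaw about −12.7°). I'll measure the core through the wrist camera first, then go to the plate.

```bash
cat >> h.py <<'E'
from scipy.spatial.transform import Rotation as Ro
def rows(p,xdeg):
    """row values to bring the TCP to p, tool down, tool x at world heading xdeg"""
    o=get_obs();R=Ro.from_rotvec(o['tool_rot']);a=np.radians(xdeg)
    X=np.array([np.cos(a),np.sin(a),0]);Z=np.array([0,0,-1.]);T=Ro.from_matrix(np.c_[X,np.cross(Z,X),Z])
    return np.r_[(R.inv()*T).as_rotvec()/np.pi,R.inv().apply(np.array(p)-o['tool_pos'])/.3].round(4)
E
python3 - <<'E'
from h import *
o=get_obs();R=Ro.from_rotvec(o['tool_rot']).as_matrix();print(R.round(3))
c=get_image('wrist');print('cam in tool',(R.T@(-c['R'].T@c['t']-o['tool_pos'])).round(4),'\n',(c['R']@R).round(3))
for a in(-12.7,167.3): print(a,rows([.547,.206,.25],a))
E
```

```text
[[-0.937  0.35  -0.001]
 [ 0.35   0.937 -0.001]
 [ 0.    -0.002 -1.   ]]
cam in tool [ 0.0704  0.0008 -0.143 ] 
 [[ 0.     1.    -0.   ]
 [-0.961  0.    -0.278]
 [-0.278  0.     0.961]]
-12.7 [-1.0000e-04  6.0000e-04  9.5670e-01 -1.4675e+00 -8.0030e-01 -6.4100e-02]
167.3 [-4.0000e-04 -1.0000e-04 -4.3300e-02 -1.4675e+00 -8.0030e-01 -6.4100e-02]
```

```bash
python3 - <<'E'
from h import *
print(rows([.596,.195,.16],167.3))
E
```

```text
[-4.0000e-04 -1.0000e-04 -4.3300e-02 -1.6334e+00 -7.7710e-01  2.3590e-01]
```

Emit:
carry_out(
  rows=[
    [0,0,-0.0433,-0.8,-0.39,0.1,-1],
    [0,0,-0.0433,-0.8,-0.39,0.1,-1],
    [0,0,-0.0433,-0.8,-0.39,0.1,-1],
    [0,0,-0.0433,-0.8,-0.39,0.1,-1],
    [0,0,-0.0433,-0.8,-0.39,0.1,-1],
  ],
  force=60,
)

```text
t: 0.7
tool_pos: [0.3908, 0.4036, 0.2031]
tool_rot: [0.347, 3.122, 0.0]
contact_force: [0.4, -0.1, 0.2]
opening: 0.0853
grip_force: 0.0
```

```bash
python3 - <<'E'
from h import *
print(get_obs()['tool_pos'],rows([.596,.195,.16],167.3))
E
```

```text
[0.39081319 0.40362117 0.2030734 ] [ 0.000e+00  0.000e+00  1.000e-04 -8.200e-01 -5.282e-01  1.436e-01]
```

Emit:
carry_out(
  rows=[
    [0,0,0,-0.82,-0.528,0.14,-1],
    [0,0,0,-0.82,-0.528,0.14,-1],
    [0,0,0,-0.82,-0.528,0.14,-1],
    [0,0,0,-0.82,-0.528,0.14,-1],
    [0,0,0,-0.82,-0.528,0.14,-1],
  ],
)

```text
t: 1.2
tool_pos: [0.5645, 0.2271, 0.1675]
tool_rot: [-0.348, -3.122, -0.0]
contact_force: [1.3, 0.8, -0.9]
opening: 0.0852
grip_force: 0.0
```

```bash
python3 - <<'E'
from h import *
print(get_obs()['tool_pos'],rows([.596,.195,.16],167.3))
E
```

```text
[0.56447786 0.22706571 0.16751328] [ 1.00e-04 -0.00e+00 -1.00e-04 -1.26e-01 -8.11e-02  2.50e-02]
```

Emit:
carry_out(
  rows=[
    [0,0,0,-0.1,-0.066,0.02,-1],
    [0,0,0,-0.1,-0.066,0.02,-1],
    [0,0,0,-0.1,-0.066,0.02,-1],
    [0,0,0,-0.1,-0.066,0.02,-1],
  ],
)

```text
t: 1.6
tool_pos: [0.5877, 0.2036, 0.1619]
tool_rot: [-0.346, -3.122, -0.0]
contact_force: [-0.6, 0.0, 0.7]
opening: 0.0851
grip_force: 0.0
```

```bash
python3 - <<'E'
from h import *
import pickle
c=get_image('wrist');print(get_obs()['tool_pos'])
pickle.dump(c,open('imf.pkl','wb'));cv2.imwrite('pics/filt.png',c['img'])
for z,p in((0.024,(.547,.206,.024)),): print(proj(c,p,True))
E
```

```text
[0.58763382 0.20387739 0.16203323]
[308.3237     147.69455709]
```

View pics/filt.png

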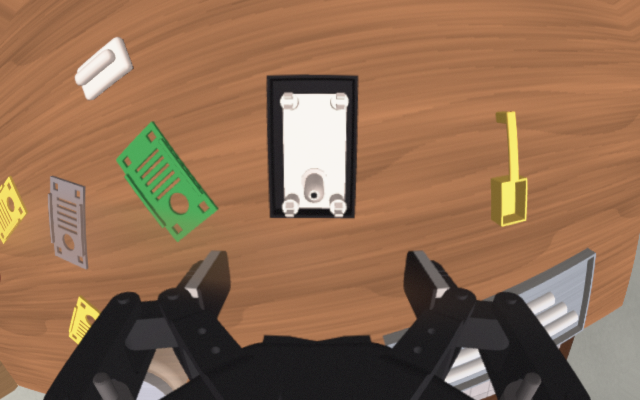

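The wrist view shows the filter centred near (312,147), with post heads at about (289,101), (340,101), (290,206) and (338,206). The stub top is at (314,195). Next is a magnified crop.

```bash
python3 - <<'E'
from h import *
import pickle
c=pickle.load(open('imf.pkl','rb'));im=c['img']
a=cv2.resize(im[85:115,275:355],None,fx=10,fy=10,interpolation=2);b=cv2.resize(im[190:220,275:355],None,fx=10,fy=10,interpolation=2)
cv2.imwrite('pics/cropf.png',np.vstack([a,b]))
g=cv2.cvtColor(im,cv2.COLOR_BGR2GRAY)
# white core plate outline (z unknown ~.024-.032) and black outline
hsv=cv2.cvtColor(im,cv2.COLOR_BGR2HSV)
m=np.zeros_like(g);m[70:222,262:362]=(((hsv[...,2]<70)|(hsv[...,1]<50))*255).astype(np.uint8)[70:222,262:362]
k=max(cv2.findContours(m,0,1)[0],key=cv2.contourArea)
P=np.array([onz(c,u,v,.024,True)[:2] for u,v in k[:,0]],np.float32)*1000
r=cv2.minAreaRect(P);print(r)
s=g[180:202,303:326].astype(int);ys,xs=np.where(s<90);print('stub dark px',xs.mean()+303,ys.mean()+180,len(xs))
print(onz(c,xs.mean()+303,ys.mean()+180,.064,True))
E
```

```text
((547.746826171875, 209.09075927734375), (80.89600372314453, 132.86048889160156), 77.20055389404297)
stub dark px 313.3529411764706 195.0 17
[0.5811208  0.20333171 0.064     ]
```

View pics/cropf.png

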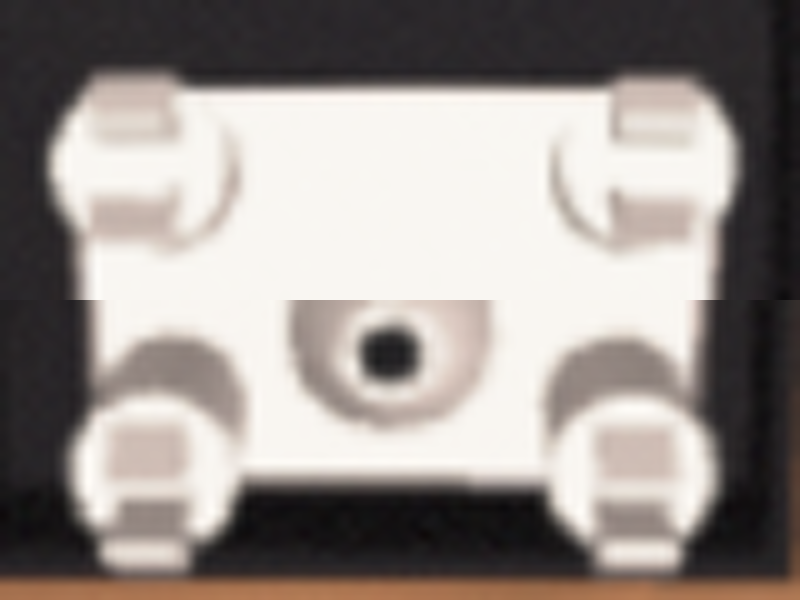

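The crop shows all four split heads and the stub bore clearly, so I can convert them to core positions.

```bash
python3 - <<'E'
from h import *
import pickle
c=pickle.load(open('imf.pkl','rb'))
f=lambda cx,cy,oy:(275+(cx+.5)/10-.5,oy+(cy+.5)/10-.5)
a=np.radians(-12.75);x=np.array([np.cos(a),np.sin(a)]);y=np.array([-x[1],x[0]])
L=[('stub',f(390,52,190),.064,28,0),('h RL',f(135,157,85),.0389,-48,-22),('h RR',f(654.5,157,85),.0389,-48,22),('c RL',f(145,160,85),.032,-48,-22),('c RR',f(644,160,85),.032,-48,22),('c FL',f(157,175,190),.032,48,-22),('c FR',f(633,175,190),.032,48,22)]
for n,(u,v),z,px,py in L:
    w=onz(c,u,v,z,True)[:2]*1000;d=w-px*x-py*y;e=d-np.array([547.7,209.1]);print(n,w.round(1),'core',d.round(1),'off',(e@x).round(1),(e@y).round(1))
E
```

```text
stub [581.  203.5] core [553.6 209.7] off 5.7 1.9
h RL [501.7 199.1] core [553.4 209.9] off 5.3 2.1
h RR [511.4 242. ] core [553.4 209.9] off 5.3 2.0
c RL [501.7 199.3] core [553.4 210.2] off 5.3 2.3
c RR [511.3 241.6] core [553.2 209.5] off 5.3 1.7
c FL [595.9 177.8] core [553.9 209.8] off 5.9 2.1
c FR [605.5 220.7] core [553.8 209.8] off 5.8 2.0
```

```bash
python3 - <<'E'
from h import *
import pickle
c=pickle.load(open('im0.pkl','rb'))['top'];print('jar',onz(c,330,138,.1))
print(rows([.59,-.15,.127],153))
E
```

```text
jar [ 0.75641767 -0.03977757  0.1       ]
[ 1.0000e-04 -0.0000e+00  7.9900e-02 -2.6540e-01 -1.1494e+00  1.1650e-01]
```

Emit:
carry_out(
  rows=[
    [0,0,0.08,-0.18,-0.8,0.05,-1],
    [0,0,0.08,-0.18,-0.8,0.05,-1],
    [0,0,0.08,-0.18,-0.8,0.05,-1],
    [0,0,0.08,-0.18,-0.8,0.05,-1],
    [0,0,0.08,-0.18,-0.8,0.05,-1],
  ],
)

```text
t: 2.15
tool_pos: [0.5878, -0.0437, 0.1474]
tool_rot: [0.733, 3.054, 0.0]
contact_force: [0.8, 1.0, -1.5]
opening: 0.0853
grip_force: 0.0
```

```bash
python3 - <<'E'
from h import *
print(get_obs()['tool_pos'],rows([.59,-.15,.127],153))
E
```

```text
[ 0.58784831 -0.04369473  0.14741058] [ 1.000e-04  4.000e-04  1.000e-04 -1.671e-01 -3.125e-01  6.810e-02]
```

Emit:
carry_out(
  rows=[
    [0,0,0,-0.165,-0.31,0.068,-1],
    [0,0,0,-0.165,-0.31,0.068,-1],
    [0,0,0,-0.165,-0.31,0.068,-1],
    [0,0,0,-0.165,-0.31,0.068,-1],
    [0,0,0,-0.165,-0.31,0.068,-1],
  ],
)

```text
t: 2.65
tool_pos: [0.5901, -0.1468, 0.1269]
tool_rot: [0.734, 3.054, 0.001]
contact_force: [-1.1, 0.9, -0.2]
opening: 0.0854
grip_force: 0.0
```

```bash
python3 - <<'E'
from h import *
import pickle
c=get_image('wrist');print(get_obs()['tool_pos'])
pickle.dump(c,open('imp.pkl','wb'));im=c['img']
P=proj(c,(.559,-.134,.005),True);print(P)
u,v=P.astype(int);cv2.imwrite('pics/plate.png',cv2.resize(im[v-75:v+75,u-60:u+60],None,fx=4,fy=4,interpolation=2));print(u-60,v-75)
E
```

```text
[ 0.59024455 -0.14654402  0.12699719]
[312.26608437 157.54191799]
252 82
```

View pics/plate.png

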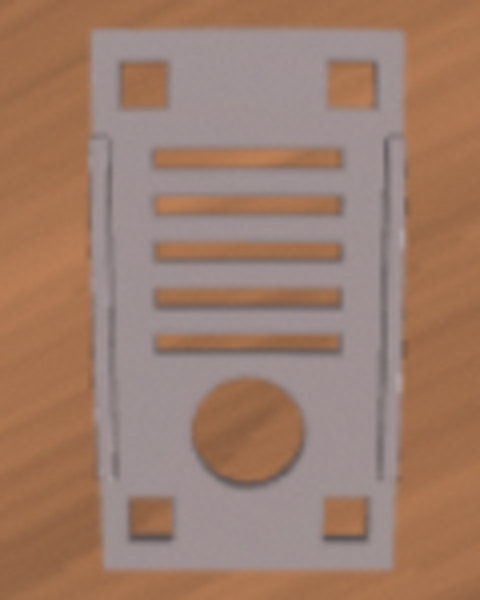

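The plate holes are clearly resolved in this crop, with square holes at about (144,85), (352,85), (151,519) and (345,519) and the round one at (248,432).

```bash
python3 - <<'E'
from h import *
import pickle
c=pickle.load(open('imp.pkl','rb'))
src=[];dst=[]
for n,cx,cy,px,py in [('RL',144,85,-48,-22),('RR',352.5,84.5,-48,22),('FL',151.5,519.5,48,-22),('FR',345.5,519.5,48,22),('stub',248,432,28,0)]:
    w=onz(c,252+(cx+.5)/4-.5,82+(cy+.5)/4-.5,.005,True)[:2]*1000;src.append((px,py));dst.append(w)
src=np.array(src,float);dst=np.array(dst)
s=src-src.mean(0);d=dst-dst.mean(0);a=np.arctan2((s[:,0]*d[:,1]-s[:,1]*d[:,0]).sum(),(s*d).sum())
R=np.array([[np.cos(a),-np.sin(a)],[np.sin(a),np.cos(a)]]);t=dst.mean(0)-R@src.mean(0)
print('yaw',np.degrees(a),'centre',t,'res',(dst-src@R.T-t).round(1).tolist())
print(rows([t[0]/1000,t[1]/1000,.03],np.degrees(a)+180))
print(rows([t[0]/1000,t[1]/1000,-.0045],np.degrees(a)+180))
E
```

```text
yaw -27.064842177794237 centre [ 560.16569274 -133.25191235] res [[0.1, -0.0], [0.0, -0.0], [0.1, 0.1], [-0.0, -0.1], [-0.2, 0.0]]
[ 2.000e-04  2.000e-04  5.000e-04  1.096e-01 -6.200e-03  3.233e-01]
[ 2.000e-04  2.000e-04  5.000e-04  1.097e-01 -6.200e-03  4.383e-01]
```

Emit:
carry_out(
  rows=[
    [0,0,0.0005,0.11,-0.006,0.1,-1],
    [0,0,0.0005,0.11,-0.006,0.25,-1],
    [0,0,0.0005,0.11,-0.006,0.33,-1],
    [0,0,0.0005,0.11,-0.006,0.33,-1],
    [0,0,0.0005,0.11,-0.006,0.33,-1],
  ],
)

```text
t: 3.2
tool_pos: [0.5603, -0.1339, 0.0283]
tool_rot: [0.735, 3.054, 0.0]
contact_force: [0.5, -0.4, 0.2]
opening: 0.0855
grip_force: 0.0
```

```bash
python3 - <<'E'
from h import *
o=get_obs();print(o['tool_pos'],o['contact_force'],rows([.5602,-.1333,-.004],152.94))
E
```

```text
[ 0.56034374 -0.13387184  0.02828233] [ 0.49270407 -0.44465004  0.17691212] [ 1.000e-04  2.000e-04 -1.000e-04  1.400e-03  1.500e-03  1.076e-01]
```

Emit:
carry_out(
  rows=[
    [0,0,0,0.0014,0.0015,0.06,-1],
    [0,0,0,0.0014,0.0015,0.1,-1],
    [0,0,0,0.0014,0.0015,0.107,-1],
    [0,0,0,0.0014,0.0015,0.107,1],
    [0,0,0,0.0014,0.0015,0.107,1],
  ],
  force=40,
)

```text
t: 3.7
tool_pos: [0.5607, -0.1348, -0.0031]
tool_rot: [0.738, 3.051, -0.0]
contact_force: [1.2, -0.3, -0.1]
opening: 0.0647
grip_force: 45.2
```

Emit:
carry_out(
  rows=[
    [0,0,0,0,0,0,1],
    [0,0,0,0,0,0,1],
    [0,0,0,0,0,0,1],
    [0,0,0,0,0,0,1],
  ],
  force=70,
)

```text
t: 4.1
tool_pos: [0.5608, -0.1349, -0.003]
tool_rot: [0.738, 3.051, -0.0]
contact_force: [-1.0, 0.4, 5.6]
opening: 0.0637
grip_force: 77.1
```

```bash
python3 - <<'E'
from h import *
o=get_obs();print(o['tool_pos'],o['contact_force'],o['wrist_torque'],o['opening'],o['grip_force'])
E
```

```text
[ 0.56082396 -0.1348985  -0.00301711] [-1.02614065  0.38929035  5.60491445] [0.02371345 0.11405867 0.0029822 ] 0.06370380663809741 77.11781278252602
```

Emit:
carry_out(
  rows=[
    [0,0,0,0,0,-0.08,1],
    [0,0,0,0,0,-0.22,1],
    [0,0,0,0,0,-0.36,1],
    [0,0,0,0,0,-0.36,1],
    [0,0,0,0,0,-0.36,1],
  ],
)

```text
t: 4.6
tool_pos: [0.5602, -0.1348, 0.1047]
tool_rot: [0.738, 3.051, -0.001]
contact_force: [0.1, 0.9, -1.2]
opening: 0.0637
grip_force: 77.4
```

```bash
python3 - <<'E'
from h import *
import pickle
c=get_image('wrist');o=get_obs();print(o['tool_pos'],o['contact_force'],o['wrist_torque'],o['opening'])
pickle.dump((c,o),open('imh.pkl','wb'));im=c['img']
P=proj(c,o['tool_pos']+[-.05,.02,.008],True);print(P)
cv2.imwrite('pics/hand.png',im)
print(rows([.5535,.2098,.12],167.25))
E
```

```text
[ 0.55899057 -0.13430102  0.10274751] [-1.1359497  -0.65124261 -1.26492469] [ 0.03141947 -0.00449133 -0.00749992] 0.06390513107341225
[302.90643187 149.81309059]
[-0.0000e+00 -3.0000e-04 -8.0300e-02  5.4060e-01  1.0118e+00 -5.7100e-02]
```

View pics/hand.png

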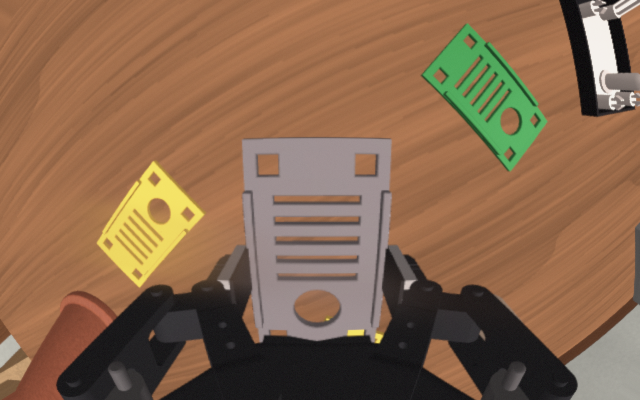

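The plate hangs level in the hand, with its rear holes at (267,164) and (366,164), the round hole at (317,308) and the slots all visible. I'll get its in-hand pose from hole contours and PnP, in the same camera frame as the core.

```bash
python3 - <<'E'
from h import *
import pickle
c,o=pickle.load(open('imh.pkl','rb'));im=c['img']
big=cv2.resize(im,None,fx=4,fy=4,interpolation=cv2.INTER_CUBIC);h=cv2.cvtColor(big,cv2.COLOR_BGR2HSV).astype(int)
g=((h[...,1]<45)&(h[...,2]>120)).astype(np.uint8)*255
g[:, :240*4]=0;g[:,394*4:]=0;g[345*4:]=0
g=cv2.morphologyEx(g,cv2.MORPH_CLOSE,np.ones((3,3)))
cs,hi=cv2.findContours(g,cv2.RETR_CCOMP,1)
obj=[];px=[]
for k,hh in zip(cs,hi[0]):
    if hh[3]<0 or cv2.contourArea(k)<500: continue
    x,y,w,ht=np.array(cv2.boundingRect(k))/4;u,v=x+w/2-.5,y+ht/2-.5
    print(np.round((u,v,w,ht),1))
    if v<180: obj.append((-48,-22 if u<316 else 22,5));px.append((u,v))
    elif w>60: obj.append(None);px.append((u,v))
    elif 290<v<325: obj.append((28,0,5));px.append((u,v))
sl=sorted([i for i,b in enumerate(obj) if b is None],key=lambda i:px[i][1])
for i,x in zip(sl,(-32,-22,-12,-2,8)): obj[i]=(x,0,5)
K=c['mtx'];n=[]
for u,v in px:
    x,y=(u-K[0,2])/K[0,0],(v-K[1,2])/K[1,1];r=np.hypot(x,y);n.append((x*np.tan(r)/r,y*np.tan(r)/r))
obj=np.array(obj,float)/1000;n=np.array(n)
ok,rv,tv=cv2.solvePnP(obj,n,np.eye(3),None,flags=cv2.SOLVEPNP_SQPNP)
ok,rv,tv=cv2.solvePnP(obj,n,np.eye(3),None,rv,tv,True)
e=(cv2.projectPoints(obj,rv,tv,np.eye(3),None)[0][:,0]-n)*310;print('res px',e.round(2).tolist())
Rw=c['R'].T@cv2.Rodrigues(rv)[0];pw=c['R'].T@(tv[:,0]-c['t'])
RT=Ro.from_rotvec(o['tool_rot']).as_matrix()
print('yaw',np.degrees(np.arctan2(Rw[1,0],Rw[0,0])),'tool x heading',np.degrees(np.arctan2(RT[1,0],RT[0,0])),'z axis',Rw[:,2].round(3),'tool z',RT[:,2].round(4))
print('plate pos',pw.round(4),'in tool mm',(RT.T@(pw-o['tool_pos'])*1000).round(2))
E
```

```text
[317.  307.9  48.   38.8]
[317.  276.2  80.5   8.5]
[259.5 294.1   7.5  60.8]
[317.  258.6  83.    8.8]
[317.1 240.   84.8   9.5]
[317.  220.2  87.   10. ]
[316.9 199.5  89.2  10. ]
[267.2 165.   24.   24. ]
[366.  164.8  24.5  24. ]
res px [[-19.66, -5.77], [-13.45, -2.28], [40.37, 8.38], [-10.04, -0.83], [-6.54, 0.13], [-2.55, 0.69], [1.72, 0.74], [5.43, 0.03], [4.43, -0.99]]
yaw -37.30678641447145 tool x heading 152.79930781614416 z axis [0.421 0.285 0.861] tool z [-8.e-04  3.e-04 -1.e+00]
plate pos [ 0.5519 -0.1374  0.1153] in tool mm [  4.88  -5.94 -12.54]
```

```bash
python3 - <<'E'
from h import *
import pickle
c,o=pickle.load(open('imh.pkl','rb'))
px=[(317,307.9),(317,276.2),(317,258.6),(317.1,240),(317,220.2),(316.9,199.5),(267.2,165),(366,164.8)]
obj=np.array([(28,0,5),(8,0,5),(-2,0,5),(-12,0,5),(-22,0,5),(-32,0,5),(-48,-22,5),(-48,22,5)],float)/1000
K=c['mtx'];n=[]
for u,v in px:
    x,y=(u-K[0,2])/K[0,0],(v-K[1,2])/K[1,1];r=np.hypot(x,y);n.append((x*np.tan(r)/r,y*np.tan(r)/r))
n=np.array(n)
ok,rv,tv=cv2.solvePnP(obj,n,np.eye(3),None,flags=cv2.SOLVEPNP_SQPNP)
ok,rv,tv=cv2.solvePnP(obj,n,np.eye(3),None,rv,tv,True)
e=(cv2.projectPoints(obj,rv,tv,np.eye(3),None)[0][:,0]-n)*310;print('res px',e.round(2).tolist())
Rw=c['R'].T@cv2.Rodrigues(rv)[0];pw=c['R'].T@(tv[:,0]-c['t'])
RT=Ro.from_rotvec(o['tool_rot']).as_matrix()
print('yaw',np.degrees(np.arctan2(Rw[1,0],Rw[0,0])),'tool x heading',np.degrees(np.arctan2(RT[1,0],RT[0,0])),'z axis',Rw[:,2].round(3),'tool z',RT[:,2].round(4))
print('plate pos',pw.round(4),'in tool mm',(RT.T@(pw-o['tool_pos'])*1000).round(2))
for z in(.0025,.003,.0035):
  P=[RT.T@(onz(c,u,v,o['tool_pos'][2]+z+.005,True)-o['tool_pos'])*1000 for u,v in px]
  print(z,[(p[:2]+[b[0]*1000,-b[1]*1000]).round(2).tolist() for p,b in zip(P,obj)])
E
```

```text
res px [[0.06, 0.11], [0.01, -0.07], [-0.02, -0.04], [-0.16, -0.11], [-0.09, -0.04], [-0.03, -0.03], [0.04, 0.19], [0.18, -0.02]]
yaw -27.074218674384305 tool x heading 152.79930781614416 z axis [0.014 0.006 1.   ] tool z [-8.e-04  3.e-04 -1.e+00]
plate pos [ 0.5602 -0.1336  0.107 ] in tool mm [-0.75  1.13 -4.26]
0.0025 [[-1.81, 1.23], [-1.8, 1.21], [-1.72, 1.2], [-1.67, 1.24], [-1.52, 1.19], [-1.4, 1.14], [-1.18, 0.67], [-1.08, 1.32]]
0.003 [[-1.44, 1.23], [-1.52, 1.21], [-1.46, 1.2], [-1.45, 1.24], [-1.34, 1.19], [-1.26, 1.14], [-1.1, 0.75], [-1.0, 1.24]]
0.0035 [[-1.08, 1.22], [-1.23, 1.21], [-1.21, 1.2], [-1.23, 1.24], [-1.16, 1.19], [-1.12, 1.14], [-1.01, 0.83], [-0.92, 1.16]]
```

Emit:
carry_out(
  rows=[
    [0,0,-0.08,0.1,0.17,0,1],
    [0,0,-0.08,0.17,0.32,0,1],
    [0,0,-0.08,0.25,0.46,0,1],
    [0,0,-0.08,0.32,0.6,0,1],
    [0,0,-0.08,0.4,0.75,0,1],
  ],
)

```text
t: 5.15
tool_pos: [0.5536, 0.1171, 0.1006]
tool_rot: [-0.35, -3.118, 0.001]
contact_force: [0.6, -0.8, -0.5]
opening: 0.0636
grip_force: 77.4
```

```bash
python3 - <<'E'
from h import *
print(get_obs()['tool_pos'],rows([.5532,.2087,.1],167.12))
E
```

```text
[0.55364927 0.11710623 0.10063421] [-0.0004 -0.0013  0.0003  0.0692  0.2974  0.002 ]
```

Emit:
carry_out(
  rows=[
    [0,0,0,0.035,0.15,0,1],
    [0,0,0,0.066,0.285,0,1],
    [0,0,0,0.066,0.285,0,1],
    [0,0,0,0.066,0.285,0,1],
    [0,0,0,0.066,0.285,0,1],
  ],
)

```text
t: 5.65
tool_pos: [0.5544, 0.2021, 0.1016]
tool_rot: [-0.351, -3.119, 0.002]
contact_force: [0.5, 0.3, -0.8]
opening: 0.0638
grip_force: 77.5
```

Emit:
carry_out(
  rows=[
    [0,0,0,0,0,0,1],
    [0,0,0,0,0,0,1],
    [0,0,0,0,0,0,1],
    [0,0,0,0,0,0,1],
    [0,0,0,0,0,0,1],
  ],
)

```text
t: 6.15
tool_pos: [0.5554, 0.2029, 0.1035]
tool_rot: [0.351, 3.122, 0.0]
contact_force: [0.8, 0.4, -1.5]
opening: 0.0639
grip_force: 77.5
```

```bash
cat > pl.py <<'E'
from h import *
def plate(c):
    big=cv2.resize(c['img'],None,fx=4,fy=4,interpolation=cv2.INTER_CUBIC);h=cv2.cvtColor(big,cv2.COLOR_BGR2HSV).astype(int)
    return big,h
E
python3 - <<'E'
from h import *
import pickle
o=get_obs();c=get_image('wrist');o2=get_obs();print(o['tool_pos'],o2['tool_pos'],o['contact_force'],o['wrist_torque'])
pickle.dump((c,o),open('imh2.pkl','wb'))
cv2.imwrite('pics/over.png',cv2.resize(c['img'][120:345,235:400],None,fx=2.6,fy=2.6,interpolation=2))
print(rows([.5532,.2087,.1],167.12))
E
```

```text
[0.55543745 0.20293397 0.10349674] [0.5554139  0.20301501 0.10346049] [ 0.83142309  0.35163293 -1.47052476] [-0.0082072  -0.02148035 -0.00832293]
[0.     0.     0.0004 0.0114 0.0168 0.0115]
```

View pics/over.png

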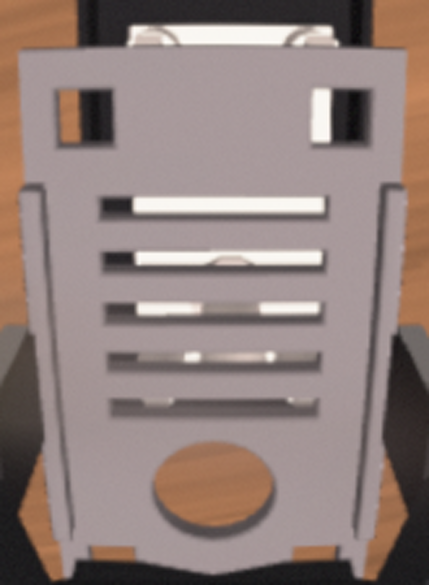

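The arm has settled over the filter. The crop shows the plate level, with the core's white edge and rear posts just visible past its near edge. I'll compute the in-hand offset from this static view.

```bash
python3 - <<'E'
from h import *
import pickle
c,o=pickle.load(open('imh2.pkl','rb'))
cr=[(213.5,489),(214.5,408.5),(214.5,361.5),(214,313),(213.5,261),(214,207.5),(85.5,117.5),(341.5,117)]
px=[(235+(a+.5)/2.6-.5,120+(b+.5)/2.6-.5) for a,b in cr]
obj=np.array([(28,0,5),(8,0,5),(-2,0,5),(-12,0,5),(-22,0,5),(-32,0,5),(-48,-22,5),(-48,22,5)],float)/1000
print(np.round(px,1).tolist())
RT=Ro.from_rotvec(o['tool_rot']).as_matrix()
print('cam in tool',(RT.T@(-c['R'].T@c['t']-o['tool_pos'])).round(4),'heading',np.degrees(np.arctan2(RT[1,0],RT[0,0])),RT[:,2].round(4))
print('delta cams')
for pp in (px,[(317,307.9),(317,276.2),(317,258.6),(317.1,240),(317,220.2),(316.9,199.5),(267.2,165),(366,164.8)]):
  for z in(.003,.0035):
    P=[RT.T@(onz(c,u,v,o['tool_pos'][2]+z+.005,True)-o['tool_pos'])*1000 for u,v in pp]
    q=np.array([p[:2]+[b[0]*1000,-b[1]*1000] for p,b in zip(P,obj)]);print(z,q.round(1).tolist(),q.mean(0).round(2))
E
```

```text
[[316.8, 307.8], [317.2, 276.8], [317.2, 258.7], [317.0, 240.1], [316.8, 220.1], [317.0, 199.5], [267.6, 164.9], [366.0, 164.7]]
cam in tool [ 0.0703  0.0007 -0.143 ] heading 167.1791794719299 [ 2.e-04  0.e+00 -1.e+00]
delta cams
0.003 [[1.1, 0.9], [0.3, 1.1], [0.5, 1.1], [0.4, 1.0], [0.5, 0.9], [0.3, 1.0], [0.3, 1.0], [0.4, 0.8]] [0.48 0.98]
0.0035 [[1.5, 0.9], [0.6, 1.1], [0.7, 1.1], [0.6, 1.0], [0.6, 0.9], [0.5, 1.0], [0.4, 1.1], [0.5, 0.7]] [0.68 0.98]
0.003 [[1.1, 1.0], [0.7, 1.0], [0.6, 1.0], [0.4, 1.1], [0.4, 1.0], [0.3, 0.9], [0.3, 0.9], [0.4, 0.8]] [0.51 0.96]
0.0035 [[1.4, 1.0], [1.0, 1.0], [0.8, 1.0], [0.6, 1.1], [0.6, 1.0], [0.5, 0.9], [0.3, 0.9], [0.4, 0.7]] [0.71 0.96]
```

Emit:
carry_out(
  rows=[
    [0,0,0,0.01,0.018,0,1],
    [0,0,0,0.01,0.018,0.05,1],
    [0,0,0,0.01,0.018,0.1,1],
    [0,0,0,0.01,0.018,0.1,1],
    [0,0,0,0.01,0.018,0.1,1],
  ],
)

```text
t: 6.7
tool_pos: [0.5526, 0.2089, 0.0717]
tool_rot: [-0.35, -3.119, 0.002]
contact_force: [0.5, 0.2, -1.0]
opening: 0.0636
grip_force: 77.5
```

Emit:
carry_out(
  rows=[
    [0,0,0,0,0,0,1],
    [0,0,0,0,0,0,1],
    [0,0,0,0,0,0,1],
  ],
)

```text
t: 7.0
tool_pos: [0.5541, 0.2091, 0.074]
tool_rot: [0.35, 3.121, 0.001]
contact_force: [0.4, -0.1, -0.6]
opening: 0.0641
grip_force: 77.5
```

```bash
python3 - <<'E'
from h import *
o=get_obs();print(o['tool_pos'],o['contact_force'],o['wrist_torque'],rows([.5537,.20875,.046],167.12))
E
```

```text
[0.55409121 0.20914552 0.07402168] [ 0.41473007 -0.11602139 -0.55536202] [0.0525117  0.01419919 0.05574386] [ 0.0002  0.0003  0.0004  0.0011 -0.0016  0.0934]
```

Emit:
carry_out(
  rows=[
    [0,0,0,0.001,-0.0016,0.02,1],
    [0,0,0,0.001,-0.0016,0.04,1],
    [0,0,0,0.001,-0.0016,0.06,1],
    [0,0,0,0.001,-0.0016,0.08,1],
    [0,0,0,0.001,-0.0016,0.09,1],
  ],
)

```text
t: 7.5
tool_pos: [0.5526, 0.2085, 0.0451]
tool_rot: [-0.35, -3.12, 0.001]
contact_force: [1.0, 0.2, -2.2]
opening: 0.0636
grip_force: 77.5
```

Emit:
carry_out(
  rows=[
    [0,0,0,0,0,0,1],
    [0,0,0,0,0,0,1],
    [0,0,0,0,0,0,1],
    [0,0,0,0,0,0,1],
    [0,0,0,0,0,0,1],
  ],
)

```text
t: 8.0
tool_pos: [0.5534, 0.2088, 0.0467]
tool_rot: [0.35, 3.122, 0.0]
contact_force: [-0.5, -0.6, -1.1]
opening: 0.0641
grip_force: 77.5
```

```bash
python3 - <<'E'
from h import *
import pickle
o=get_obs();print(o['tool_pos'],o['contact_force'],o['wrist_torque'],rows([.5537,.20875,.042],167.12))
c=get_image('wrist');pickle.dump((c,o),open('imh3.pkl','wb'))
cv2.imwrite('pics/over2.png',cv2.resize(c['img'][120:345,235:400],None,fx=2.6,fy=2.6,interpolation=2))
E
```

```text
[0.55340566 0.20875932 0.04668   ] [-0.54304344 -0.59589713 -1.13353117] [0.02478617 0.03061328 0.04061115] [ 0.0001  0.0001  0.0005 -0.001   0.0002  0.0156]
```

View pics/over2.png

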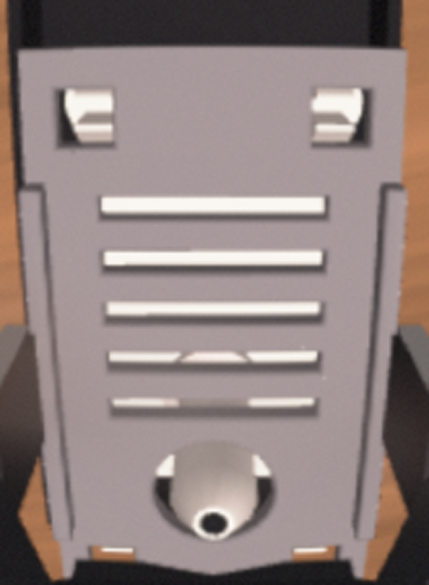

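The view shows the stub through the round hole and the post heads sitting symmetrically in the rear holes, so alignment is good. I'll lower the plate gently and watch the force.

Emit:
carry_out(
  rows=[
    [0,0,0,-0.001,0,0.006,1],
    [0,0,0,-0.001,0,0.012,1],
    [0,0,0,-0.001,0,0.018,1],
    [0,0,0,-0.001,0,0.02,1],
    [0,0,0,-0.001,0,0.02,1],
  ],
)

```text
t: 8.55
tool_pos: [0.5535, 0.2086, 0.0402]
tool_rot: [-0.35, -3.122, 0.0]
contact_force: [0.3, -0.3, -0.8]
opening: 0.064
grip_force: 77.5
```

Emit:
carry_out(
  rows=[
    [0,0,0,0,0,0.002,1],
    [0,0,0,0,0,0.003,1],
    [0,0,0,0,0,0.003,1],
    [0,0,0,0,0,0.003,1],
  ],
)

```text
t: 8.95
tool_pos: [0.5536, 0.2086, 0.0396]
tool_rot: [0.35, 3.122, 0.0]
contact_force: [0.6, -0.1, -0.0]
opening: 0.0637
grip_force: 77.5
```

```bash
python3 - <<'E'
from h import *
o=get_obs();print(o['tool_pos'],o['contact_force'],o['wrist_torque'])
E
```

```text
[0.55364389 0.2086491  0.03959305] [ 0.55936954 -0.08190425 -0.01888317] [-0.01846528 -0.06082798 -0.02165492]
```

Emit:
carry_out(
  rows=[
    [0,0,0,0,0,0.002,1],
    [0,0,0,0,0,0.004,1],
    [0,0,0,0,0,0.004,1],
    [0,0,0,0,0,0.004,1],
  ],
)

```text
t: 9.35
tool_pos: [0.5539, 0.2087, 0.0387]
tool_rot: [0.35, 3.121, 0.0]
contact_force: [-0.9, -0.9, 2.7]
opening: 0.0639
grip_force: 77.8
```

Emit:
carry_out(
  rows=[
    [0,0,0,0,0,0.002,1],
    [0,0,0,0,0,0.003,1],
    [0,0,0,0,0,0.003,1],
    [0,0,0,0,0,0.003,1],
  ],
)

```text
t: 9.75
tool_pos: [0.5541, 0.2088, 0.0383]
tool_rot: [0.35, 3.121, 0.0]
contact_force: [0.3, 1.4, 5.3]
opening: 0.0638
grip_force: 78.2
```

```bash
python3 - <<'E'
from h import *
o=get_obs();print(o['tool_pos'],o['contact_force'],o['wrist_torque'])
E
```

```text
[0.55407123 0.20876366 0.03825092] [0.29984846 1.39434961 5.26354409] [-0.04504954  0.12442974 -0.01065654]
```

Emit:
carry_out(
  rows=[
    [0,0,0,-0.0017,0,0.003,1],
    [0,0,0,-0.0017,0,0.006,1],
    [0,0,0,-0.0017,0,0.006,1],
    [0,0,0,-0.0017,0,0.006,1],
  ],
)

```text
t: 10.15
tool_pos: [0.5546, 0.2089, 0.0373]
tool_rot: [0.35, 3.121, 0.001]
contact_force: [-3.5, -0.3, 10.4]
opening: 0.0637
grip_force: 78.7
```

```bash
python3 - <<'E'
from h import *
o=get_obs();print(o['tool_pos'],o['contact_force'],o['wrist_torque'],rows(o['tool_pos'],167.12))
E
```

```text
[0.55463621 0.20890506 0.03725829] [-3.47047893 -0.28483967 10.40115993] [-0.03448258  0.48787065 -0.01335817] [0.0002 0.0002 0.0005 0.     0.     0.    ]
```

Emit:
carry_out(
  rows=[
    [0,0,0,0.001,0,0,1],
    [0,0,0,0.0025,0,0,1],
    [0,0,0,0.0025,0,0,1],
    [0,0,0,0.0025,0,0,1],
  ],
)

```text
t: 10.55
tool_pos: [0.5543, 0.2089, 0.0373]
tool_rot: [0.35, 3.12, 0.001]
contact_force: [-1.6, -0.4, 9.1]
opening: 0.0638
grip_force: 78.6
```

```bash
python3 - <<'E'
from h import *
o=get_obs();print(o['tool_pos'],o['contact_force'],o['wrist_torque'],rows(o['tool_pos'],167.12))
E
```

```text
[0.55434014 0.20894674 0.03729805] [-1.60365183 -0.38336899  9.1147868 ] [-0.12496721  0.29153638 -0.04443356] [0.0003 0.0006 0.0005 0.     0.     0.    ]
```

Emit:
carry_out(
  rows=[
    [0,0,0,0.002,0,0.002,1],
    [0,0,0,0.002,0,0.005,1],
    [0,0,0,0.002,0,0.005,1],
    [0,0,0,0.002,0,0.005,1],
  ],
)

```text
t: 10.95
tool_pos: [0.5545, 0.2091, 0.0369]
tool_rot: [0.35, 3.119, 0.001]
contact_force: [-2.4, -1.3, 13.2]
opening: 0.0642
grip_force: 79.0
```

```bash
python3 - <<'E'
from h import *
o=get_obs();print(o['tool_pos'],o['contact_force'],o['wrist_torque'],rows(o['tool_pos'],167.12))
E
```

```text
[0.55447411 0.20909122 0.03691693] [-2.38619962 -1.33832342 13.16814706] [-0.25619374  0.42364347 -0.01006454] [0.0003 0.001  0.0005 0.     0.     0.    ]
```

Emit:
carry_out(
  rows=[
    [0,0.002,0,0.001,0,0.002,1],
    [0,0.004,0,0.001,0,0.004,1],
    [0,0.004,0,0.001,0,0.004,1],
    [0,0.004,0,0.001,0,0.004,1],
  ],
)

```text
t: 11.35
tool_pos: [0.5547, 0.2092, 0.0366]
tool_rot: [-0.349, -3.114, -0.004]
contact_force: [-2.5, -2.6, 15.7]
opening: 0.0638
grip_force: 79.3
```

```bash
python3 - <<'E'
from h import *
o=get_obs();print(o['tool_pos'],o['contact_force'],o['wrist_torque'],rows(o['tool_pos'],167.12))
E
```

```text
[0.55472122 0.20921359 0.03658804] [-2.50551675 -2.58759348 15.66093081] [-0.3568442   0.54551838  0.08066074] [ 0.0004 -0.0027  0.0006  0.      0.      0.    ]
```

Emit:
carry_out(
  rows=[
    [0,-0.001,0,0.001,-0.001,0,1],
    [0,-0.0027,0,0.0015,-0.002,0,1],
    [0,-0.0027,0,0.0015,-0.002,0,1],
    [0,-0.0027,0,0.0015,-0.002,0.002,1],
    [0,-0.0027,0,0.0015,-0.002,0.003,1],
  ],
)

```text
t: 11.85
tool_pos: [0.5548, 0.2092, 0.0365]
tool_rot: [0.349, 3.121, 0.004]
contact_force: [-3.3, -1.4, 19.6]
opening: 0.0637
grip_force: 79.7
```

```bash
python3 - <<'E'
from h import *
o=get_obs();print(o['tool_pos'],o['contact_force'],o['wrist_torque'],rows(o['tool_pos'],167.12))
E
```

```text
[0.55477678 0.20915996 0.03651774] [-3.29573518 -1.35056155 19.61309597] [-0.21359394  0.68797902  0.05679361] [0.0008 0.0004 0.0006 0.     0.     0.    ]
```

Emit:
carry_out(
  rows=[
    [0,0,0,0.0015,-0.0005,0,1],
    [0,0,0,0.003,-0.001,0,1],
    [0,0,0,0.0045,-0.0015,0,1],
    [0,0,0,0.0045,-0.0015,0,1],
    [0,0,0,0.0045,-0.0015,0,1],
  ],
)

```text
t: 12.35
tool_pos: [0.5542, 0.2093, 0.0366]
tool_rot: [0.349, 3.118, 0.005]
contact_force: [-0.8, -0.2, 16.6]
opening: 0.0637
grip_force: 79.3
```

```bash
python3 - <<'E'
from h import *
o=get_obs();print(o['tool_pos'],o['contact_force'],o['wrist_torque'],rows(o['tool_pos'],167.12))
E
```

```text
[0.55419749 0.2092637  0.03658795] [-0.79506874 -0.17015121 16.56023535] [-0.0274949   0.05958914  0.069375  ] [0.0012 0.0011 0.0005 0.     0.     0.    ]
```

Emit:
carry_out(
  rows=[
    [0.0005,0.0005,0,0.001,0,0.002,1],
    [0.001,0.001,0,0.002,0,0.004,1],
    [0.001,0.001,0,0.002,0,0.004,1],
    [0.001,0.001,0,0.002,0,0.004,1],
  ],
)

```text
t: 12.75
tool_pos: [0.5543, 0.2093, 0.0364]
tool_rot: [0.35, 3.121, 0.001]
contact_force: [-0.8, -1.2, 18.9]
opening: 0.0634
grip_force: 79.7
```

```bash
python3 - <<'E'
from h import *
o=get_obs();print(o['tool_pos'],o['contact_force'],o['wrist_torque'],rows(o['tool_pos'],167.12))
E
```

```text
[0.55425865 0.20930287 0.03636367] [-0.77274306 -1.20102238 18.86393493] [-0.24764878  0.20871169  0.06927722] [0.0002 0.0004 0.0005 0.     0.     0.    ]
```

Emit:
carry_out(
  rows=[
    [0,0,0,0.001,-0.001,0.002,1],
    [0,0,0,0.0015,-0.001,0.003,1],
    [0,0,0,0.0015,-0.001,0.003,1],
    [0,0,0,0.0015,-0.001,0.003,1],
  ],
)

```text
t: 13.15
tool_pos: [0.5543, 0.2093, 0.0363]
tool_rot: [0.35, 3.12, 0.001]
contact_force: [-2.3, -1.3, 22.5]
opening: 0.0636
grip_force: 80.1
```

```bash
python3 - <<'E'
from h import *
import pickle
o=get_obs();print(o['tool_pos'],o['contact_force'],o['wrist_torque'],rows(o['tool_pos'],167.12))
c=get_image('wrist');pickle.dump((c,o),open('imh4.pkl','wb'))
a=[pickle.load(open(f'imh{i}.pkl','rb'))[0]['img'][120:345,235:400] for i in(3,4)]
cv2.imwrite('pics/cmp.png',cv2.resize(np.hstack(a),None,fx=2.4,fy=2.4,interpolation=2))
E
```

```text
[0.55428945 0.20930552 0.03628713] [-2.2813967  -1.31723143 22.47460418] [-0.17435089  0.31305502  0.01337255] [0.0004 0.0007 0.0005 0.     0.     0.    ]
```

View pics/cmp.png

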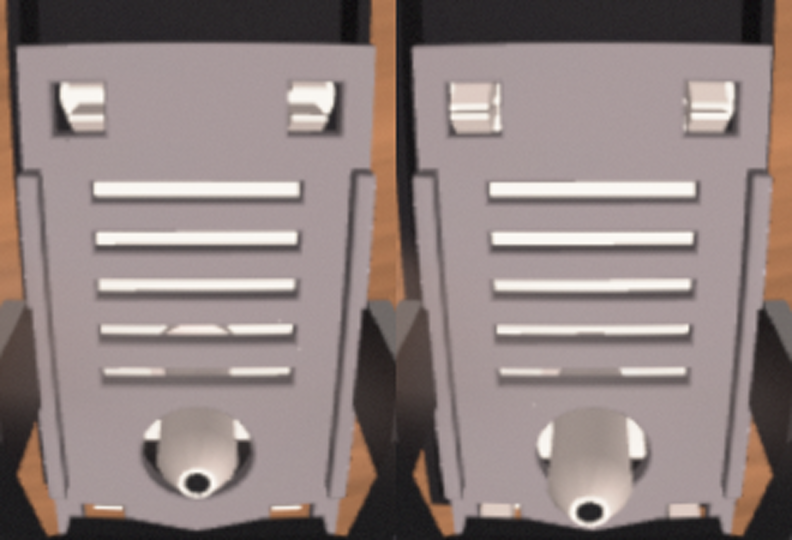

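The right panel shows the plate now down around the heads, but each head sits towards the left (tool −y) side of its hole, so the plate has drifted about +1 mm in tool y. I'll ease off and shift it back.

Emit:
carry_out(
  rows=[
    [0,0,0,0.001,-0.001,-0.005,1],
    [0,0,0,0.001,-0.003,-0.005,1],
    [0,0,0,0.001,-0.004,-0.005,1],
    [0,0,0,0.001,-0.004,-0.005,1],
    [0,0,0,0.001,-0.004,-0.005,1],
  ],
)

```text
t: 13.7
tool_pos: [0.5537, 0.2093, 0.0365]
tool_rot: [0.35, 3.119, 0.006]
contact_force: [2.2, 4.9, 14.7]
opening: 0.0637
grip_force: 79.1
```

```bash
python3 - <<'E'
from h import *
import pickle
o=get_obs();print(o['tool_pos'],o['contact_force'],o['wrist_torque'],rows(o['tool_pos'],167.12))
c=get_image('wrist');pickle.dump((c,o),open('imh5.pkl','wb'))
for i in(4,5):
    im=pickle.load(open(f'imh{i}.pkl','rb'))[0]['img'];g=cv2.cvtColor(im,cv2.COLOR_BGR2GRAY)
    for a,b in((252,284),(350,382)): print(i,a,g[159:161,a:b].mean(0).astype(int).tolist(),g[167:170,a:b].mean(0).astype(int).tolist())
    print('stub',g[300:304,292:342].mean(0).astype(int).tolist())
E
```

```text
[0.55367772 0.20925082 0.03647195] [ 2.22830529  4.92703538 14.73274515] [ 0.58729587 -0.36611035  0.0403878 ] [0.0012 0.0008 0.0004 0.     0.     0.    ]
4 252 [159, 157, 150, 133, 109, 128, 209, 211, 207, 207, 207, 207, 207, 206, 207, 206, 207, 207, 207, 206, 206, 190, 173, 172, 200, 235, 185, 150, 156, 158, 159, 158] [159, 158, 153, 141, 123, 150, 223, 230, 231, 230, 231, 231, 231, 231, 231, 231, 231, 231, 231, 232, 230, 204, 175, 175, 201, 230, 186, 159, 159, 159, 159, 159]
4 350 [159, 159, 158, 157, 151, 140, 128, 153, 190, 205, 206, 206, 206, 206, 207, 207, 207, 206, 206, 207, 207, 207, 220, 235, 243, 219, 126, 99, 125, 148, 157, 159] [159, 159, 159, 155, 151, 147, 129, 159, 220, 237, 239, 239, 238, 239, 239, 239, 238, 238, 239, 238, 238, 238, 238, 228, 168, 99, 78, 103, 135, 157, 159, 159]
stub [158, 161, 191, 225, 242, 244, 243, 221, 175, 146, 144, 145, 147, 146, 147, 146, 148, 147, 147, 147, 147, 146, 146, 146, 145, 144, 144, 144, 145, 145, 146, 148, 150, 152, 153, 155, 157, 160, 166, 195, 230, 243, 244, 244, 242, 226, 176, 141, 147, 155]
5 252 [158, 158, 152, 136, 116, 138,
[... 173 characters left out ...]
38, 238, 237, 238, 238, 238, 238, 238, 238, 238, 238, 238, 237, 222, 191, 169, 181, 208, 188, 161, 154, 158, 158, 159]
5 350 [159, 159, 159, 157, 152, 141, 125, 131, 182, 202, 204, 205, 204, 205, 203, 204, 205, 204, 204, 204, 204, 205, 207, 227, 242, 219, 127, 98, 122, 144, 159, 159] [159, 158, 158, 156, 152, 145, 127, 137, 201, 230, 235, 236, 236, 236, 236, 236, 236, 236, 236, 236, 236, 236, 237, 239, 234, 148, 88, 100, 133, 156, 158, 159]
stub [157, 159, 183, 217, 239, 244, 243, 236, 200, 149, 143, 144, 146, 147, 146, 147, 147, 147, 147, 147, 146, 146, 145, 144, 144, 144, 144, 143, 143, 145, 146, 147, 149, 151, 152, 153, 155, 158, 162, 177, 225, 242, 243, 244, 243, 237, 192, 144, 147, 155]
```

Emit:
carry_out(
  rows=[
    [0,0,0,-0.001,0.003,0.002,1],
    [0,0,0,0.002,0.0045,0.004,1],
    [0,0,0,-0.001,0.0015,0.005,1],
    [0,0,0,0.001,0.003,0.006,1],
    [0,0,0,0,0.003,0.006,1],
  ],
)

```text
t: 14.25
tool_pos: [0.5543, 0.2093, 0.0362]
tool_rot: [0.35, 3.119, 0.003]
contact_force: [-1.5, 0.3, 21.8]
opening: 0.0635
grip_force: 80.0
```

```bash
python3 - <<'E'
from h import *
o=get_obs();print(o['tool_pos'],o['contact_force'],o['wrist_torque'],rows(o['tool_pos'],167.12))
E
```

```text
[0.55430713 0.20934215 0.03618794] [-1.47276429  0.26516457 21.79908622] [-0.02009314  0.19573707 -0.00907669] [0.0006 0.001  0.0005 0.     0.     0.    ]
```

Emit:
carry_out(
  rows=[
    [0,0,0,0.004,0,0.001,1],
    [0,0,0,-0.001,0,0.002,1],
    [0,0,0,0.004,0,0.003,1],
    [0,0,0,0,0,0.003,1],
    [0,0,0,0.0025,0,0.003,1],
  ],
)

```text
t: 14.75
tool_pos: [0.5505, 0.2081, 0.0293]
tool_rot: [-0.35, -3.12, 0.002]
contact_force: [7.5, -0.8, 0.1]
opening: 0.0636
grip_force: 77.7
```

```bash
python3 - <<'E'
from h import *
o=get_obs();print(o['tool_pos'],o['contact_force'],o['wrist_torque'],rows(o['tool_pos'],167.12))
E
```

```text
[0.55045713 0.20811228 0.02934178] [ 7.45458758 -0.83831598  0.09789631] [-0.05777503 -1.21901522 -0.02958924] [-0.0005 -0.0006  0.0004  0.      0.      0.    ]
```

It snapped home (tool z dropped from 36.2 to 29.3 mm). I'll relax the sideways load and give a gentle confirming push.

Emit:
carry_out(
  rows=[
    [0,0,0,-0.003,0.001,0,1],
    [0,0,0,-0.006,0.002,0,1],
    [0,0,0,-0.009,0.002,0.003,1],
    [0,0,0,-0.009,0.002,0.005,1],
    [0,0,0,-0.009,0.002,0.005,1],
  ],
)

```text
t: 15.25
tool_pos: [0.5514, 0.208, 0.0289]
tool_rot: [-0.349, -3.115, 0.004]
contact_force: [-2.9, -2.6, 11.9]
opening: 0.0635
grip_force: 78.9
```

```bash
python3 - <<'E'
from h import *
o=get_obs();print(o['tool_pos'],o['contact_force'],o['wrist_torque'],rows(o['tool_pos'],167.12))
E
```

```text
[0.55141435 0.20802815 0.02886058] [-2.90081353 -2.58658968 11.8850379 ] [-0.19407393  0.31029075 -0.00606309] [-0.0011 -0.0023  0.0004  0.      0.      0.    ]
```

Emit:
carry_out(
  rows=[
    [0,0,0,0.001,-0.001,-0.003,1],
    [0,0,0,0.002,-0.001,-0.006,1],
    [0,0,0,0.002,-0.001,-0.006,1],
    [0,0,0,0.002,-0.001,-0.006,1],
  ],
)

```text
t: 15.65
tool_pos: [0.551, 0.208, 0.029]
tool_rot: [-0.35, -3.116, 0.003]
contact_force: [4.7, -1.0, 0.4]
opening: 0.064
grip_force: 77.7
```

```bash
python3 - <<'E'
from h import *
o=get_obs();print(o['tool_pos'],o['contact_force'],o['wrist_torque'],rows(o['tool_pos'],167.12))
E
```

```text
[0.55103283 0.20800919 0.02901868] [ 4.71659689 -0.98722655  0.39999027] [ 0.03170254 -0.96434125  0.01519892] [-0.0008 -0.0017  0.0004  0.      0.      0.    ]
```

Release, keeping the tool still, then rise.

Emit:
carry_out(
  rows=[
    [0,0,0,-0.005,0,0,1],
    [0,0,0,-0.005,0,0,-1],
    [0,0,0,-0.005,0,0,-1],
    [0,0,0,-0.005,0,0,-1],
    [0,0,0,-0.005,0,0,-1],
  ],
)

```text
t: 16.15
tool_pos: [0.551, 0.2075, 0.0283]
tool_rot: [-0.349, -3.113, 0.004]
contact_force: [0.9, -0.3, 0.3]
opening: 0.0855
grip_force: 0.0
```

Emit:
carry_out(
  rows=[
    [0,0,0,0,0,0,-1],
    [0,0,0,0,0,0,-1],
    [0,0,0,0,0,-0.05,-1],
    [0,0,0,0,0,-0.15,-1],
    [0,0,0,0,0,-0.25,-1],
  ],
)

```text
t: 16.65
tool_pos: [0.552, 0.2077, 0.1053]
tool_rot: [-0.349, -3.114, 0.004]
contact_force: [0.4, 1.1, 0.6]
opening: 0.0852
grip_force: 0.0
```

Emit:
carry_out(
  rows=[
    [0,0,0,-0.1,0,-0.12,-1],
    [0,0,0,-0.1,0,-0.2,-1],
    [0,0,0,-0.1,0,-0.2,-1],
    [0,0,0,-0.1,0,-0.2,-1],
    [0,0,0,-0.1,0,-0.2,-1],
  ],
)

```text
t: 17.15
tool_pos: [0.5808, 0.2011, 0.1622]
tool_rot: [-0.349, -3.112, 0.005]
contact_force: [0.0, -0.4, -1.0]
opening: 0.0851
grip_force: 0.0
```

```bash
python3 - <<'E'
from h import *
o=get_obs();print(o['tool_pos'],o['contact_force'],o['opening'])
c=get_image('wrist');u,v=proj(c,(.5535,.2098,.04),True).astype(int);print(u,v)
cv2.imwrite('pics/end.png',cv2.resize(c['img'][max(v-75,0):v+75,u-75:u+75],None,fx=4,fy=4,interpolation=2))
E
```

```text
[0.58083096 0.20108186 0.16222655] [ 0.04733489 -0.36735725 -1.02112989] 0.0851387285607712
319 164
```

View pics/end.png

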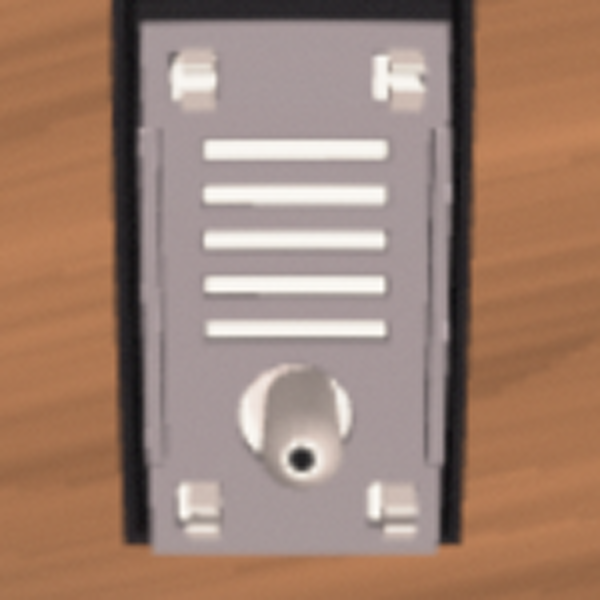

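The last view shows all four barbed heads standing above the plate, the stub through the round hole, and the plate level and free of the fingers. I'm handing in.

```bash
python3 -c "from station import *;print(finish_job())"
```

```text
the job is handed in; nothing more can be done
None
```

The strainer plate is snapped onto all four posts, level and let go, and I handed the job in at about 17 s; finish_job returned no verdict, so I'm going by the final picture and the force readings (highest steady reading about 22 N), and I didn't look at the bystanders again afterwards.

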